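# Switch the dispensing recorder over and scan the jar

### The job

Press the long bar-shaped key of the dispensing recorder fully down, so that it stays down by itself and the round key that was down pops up; press none of the other keys. Then squeeze the trigger of the scanner in its holder against the grip, all the way, to scan the jar, hold it in for about half a second and let it go. Do not shift the jar, the mortar or the carton.

Things in the scene. Friction and masses are not known exactly. Their poses are not given: they have to be found in the camera images.
- console: Fixed grey wedge-shaped recorder, 180 mm deep (x), 300 mm wide (y). Origin: centre of its underside, on the table; x to its high rear, y along the key row, z up. Panel rises from 35 mm at x=-80 mm to 105 mm at x=+70 mm (25 degree slope facing -x and up). Four keys stand in a row along y at y = -72, -24, +24, +72 mm (48 mm pitch), about 90 mm above the table; their order changes.
- lamp_bar (a point): Middle of the fixed lamp bar, round, 12 mm thick, along the console's y, 210 mm above the table, on two 12 mm posts at y=+-137 mm. It is 120 mm above the key tops and 26 mm farther in x: a hand coming straight down hits it. Reach under it from the console's -x side, tool tilted 25 to 45 degrees (its rear leaning to -x), roughly along the key's axis.
- key_bar (a joint): joint of the bar-shaped key, the one to press: 0 = up, 0.010 m = fully down. The four keys are interlocked: exactly one is down at rest; pressing another down lifts that one. A press needs about 4.5 N at first, less as it goes, and past half way it snaps down and stays. Bottoming out is hard.
- key_bar_top (a point): centre of the top face of the bar-shaped key cap, 52 mm long up the slope (its own x), 22 mm wide (y), 10 mm thick; moves with the key. Its z axis is the key's axis, out of the panel: 25 degrees from vertical, leaning to the console's -x; a press goes along -z. Up, the top is 22 mm off the panel; down, 12 mm.
- key_a (a joint): joint of the round key (cap 28 mm across, 10 mm thick, same plastic) that is latched down at the start: here 0 = down, as at the start, and 0.010 m = up (popped up). It slides along the panel's normal.
- key_b (a joint): joint of a round key, alike in look to key_a: 0 = up, as at the start, 0.010 m = down. Leave it alone.
- key_c (a joint): joint of a round key, alike in look to key_a: 0 = up, as at the start, 0.010 m = down. Leave it alone.
- key_a_top (a point): centre of the top face of the round cap of key_a; moves with the key. Its z axis is the key's axis, out of the panel: 25 degrees from vertical, leaning to the console's -x; a press goes along -z. Up, the top is 22 mm off the panel; down, 12 mm.
- key_b_top (a point): centre of the top face of the round cap of key_b; moves with the key. Its z axis is the key's axis, out of the panel: 25 degrees from vertical, leaning to the console's -x; a press goes along -z. Up, the top is 22 mm off the panel; down, 12 mm.
- key_c_top (a point): centre of the top face of the round cap of key_c; moves with the key. Its z axis is the key's axis, out of the panel: 25 degrees from vertical, leaning to the console's -x; a press goes along -z. Up, the top is 22 mm off the panel; down, 12 mm.
- scanner: Fixed bench holder (base plate 130 x 100 x 12 mm) with a white pistol-shaped hand scanner clamped in it upside down: head 100 x 52 mm, 26 to 74 mm above the table, nose and window to +x, grip standing up from it. Origin: centre of the underside of the base, on the table, z up.
- grip: The scanner's fixed grip, section 32 (x) x 28 (y) mm, standing up from the head and leaning 25 degrees towards the scanner's -x. Origin: on the grip's axis where it leaves the head, 72 mm above the table; z runs up the grip's axis, x towards the trigger side. The butt ends at z=70 mm.
- grip_mid (a point): Point on the grip's axis 50 mm up from its origin, 20 mm below the end of the butt; axes as grip. The place to squeeze: one finger on the back of the grip (x=-16 mm), the other on the trigger. Here the trigger's outer face stands at about x=+39 mm when released and about +27 mm when fully in. Come down along the grip's axis.
- trigger (a joint): sprung trigger paddle (54 x 20 x 8 mm, grey) on the +x side of the grip, hinged at its lower end by the head, free end up. 0 = released, 0.25 rad = fully in; it springs back by itself. About 7 N at the pad for full travel.
- trigger_pad (a point): point on the trigger's outer face, 43 mm from its hinge, level with grip_mid: where a finger bears. Its x axis points out of that face.
- jar: Loose white jar, 56 mm across, 85 mm tall, being scanned: it stands about 145 mm in front (+x) of the scanner's origin. Origin: centre of its underside.
- mortar: Loose white ceramic bowl, 90 mm across, 55 mm tall, behind (+x of) the console. Origin: centre of its underside.
- carton: Loose white carton, 60 x 110 x 55 mm, behind the console. Origin: centre of its underside.
Not all that is in view belongs to the job. What is meant by the scanner is not red or yellow, and is the smaller of those in its own colour.

How it is judged (in metres and radians):
On the way, in this order (a step that is already met when the one before it is completed fails the run):
1. the bar-shaped key is down and every round key is up (value of joint each of key_bar, key_a above 0.008 m and value of joint each of key_b, key_c below 0.002 m), for 0.2 s.
2. the trigger is squeezed at least three quarters of its travel, with the fingers bearing on the grip (value of joint trigger above 0.19 rad and contact force between the fingers and grip above 0.5 N), for 0.3 s.
At the end, for the whole second after the job is handed in: The bar-shaped key stays down by itself (more than 8 of its 10 mm), all three round keys are up (within 2 mm), the trigger is let go (below 0.03 rad), and jar, mortar and carton stand within 20 mm of where they were (all of step 1 and value of joint trigger below 0.03 rad and distance of each of jar, mortar, carton from where it was at the start of the episode below 0.02 m); the robot touches nothing.
It fails at once if a round key that was up at the start is pressed more than half way (key_a is the one that starts down) (value of joint any of key_b, key_c above 0.005 m).
It fails at once if the jar, the mortar or the carton is shifted more than 20 mm (distance of any of jar, mortar, carton from where it was at the start of the episode above 0.02 m).
It also fails if it takes over 43 s, if anything falls off the work surface, if the arm or the gripper's body presses on something with over 40 N, if the wrist force passes 120 N, or if a joint passes its speed limit or range.

### The arm

A 6-joint arm with a two-finger parallel gripper is mounted at the origin on the work surface. World frame = base frame: x ahead of the robot, y to its left, z up, the work surface at z = 0. Lengths are in mm, angles in degrees, forces in N, time in s.
With the tool pointing down it reaches from about 350 to 850 mm from the base axis. Payload 8.1 kg.
Tool frame: the origin (TCP) lies midway between the tips of the shut fingers; the grasp point (between the pads) lies 19 mm behind it; z points along the fingers, y is the line along which they close (so a half turn about z gives the same grasp; the last joint's range is limited). The gripper opens to 85 mm and grips with 20 to 120 N. Pads are 22 mm wide; open, the fingers measure 114 mm over their backs; the gripper's body (76 mm by 85 mm) begins 54 mm behind the grasp point. The pads swing forward as they close: fully open they stand 13 mm farther back than shut.
Start: joints at [-71.815, 7.471, 85.268, -0, 87.261, -4.893], TCP at [235.217, -551.977, 231.292] pointing down, gripper open.
Joint ranges: [-169.43, 169.43], [-51.17, 129.36], [1.28, 143.12], [-76.62, 256.62], [0, 156.53], [-152.29, 152.29]. Speed limits (degrees/s): [136.94, 136.94, 159.86, 180, 180, 180].

### API

Orientations are given as [roll, pitch, yaw] about the fixed x, y, z axes, in that order (R = Rz(yaw) Ry(pitch) Rx(roll)).
In Python, from bench import r gives the robot as it stands.
- The arm moves only by the tool step_arm, never from a script. Its arguments are lists of equal length, an entry for each row: "delta_pos": the shift along the world's x, y, z in units of 200 mm (1.0 is 200 mm), a list of three; "spin": the turn about the world's z in units of 180 degrees (1.0 is 180 degrees). In form: {"delta_pos": [[dx, dy, dz], ...], "spin": [spin, ...]}. A call has 1 to 8 rows; each row shifts and turns the commanded pose from where the row before left it; what a row does not reach is not made up. A row lasts 1/8 s, in which the tool goes at most 62.5 mm and 10.7 degrees, less where a joint would pass 70% of its speed; a pose out of reach is approached as far as the arm can. A call with a number of a shift or a turn outside -1 to 1 is refused whole. A call with a gripper value outside its range is refused whole. "gripper" is the opening, from -1 (shut) to 1 (fully open), set as the call begins (left out, the last holds). The fingers move at their own pace and stop on an object; "squeeze" is the grip in N (left out, the last holds). Time passes only in rows, so rows that do not move let the fingers close. It gives the time, the measured TCP pose, the force, the opening and the grip force at its end, in the units of the state.
- r.sense(): the state, without advancing time (a new reading comes with each control period).
- r.snapshot(name): name is "scene" or "top"; returns a dict with "pixels" (400x640x3 uint8, blue, green, red), "fx", "fy", "cx", "cy" (pixels), "camera_from_world" (4x4, takes a point from world to camera coordinates). Camera axes: x right, y up, looking along -z (the intrinsics and any distortion apply to the point x, -y, -z); pixel columns grow to the right and rows downward; lengths in mm; the calibration is good to about 2 mm. A picture is of the moment at which its call begins. There is no depth.
- r.hand_in(): hands the job in; it is judged then, once.
The state is a dict: "time": time; "joint_pos": joint angles; "qd": joint speeds; "joint_efforts": joint torques, N m; "tool_pos": TCP position; "tcp_rot": TCP orientation; "ft_force": force on the tool from outside, world axes, zero at the start; "wrist_torque": the same for the moment, N m; "finger_gap": finger opening in mm; "grip_force": force on a finger pad.
Only numpy, scipy, OpenCV 4.12 (cv2) and the standard library are available. Lean on these libraries where they do the work, as an engineer would, in place of code of your own. Each camera call takes 0.05 s, during which the arm holds its last target. There are 200 camera calls.

## Working session

There is one attempt and no reset: what is moved stays moved. The work goes in short steps, Python scripts to look and compute and a tool call to move; the robot and the scene stay as the last step left them, time stands still between calls to the robot, and variables do not carry over. Pictures are saved under pics/ and viewed, at most 12 in all, crops included, and the job is handed in when it is done.

Besides the shell and the picture viewer there is one more tool, called after ">>>" in YAML: its name, and indented under it one key for each argument. step_arm: Moves the arm, as the interface text tells. Shifts and turns lie within -1 to 1; 1 stands for 200 mm of shift or 180 degrees of turn. Its arguments: {"type":"object","properties":{"delta_pos":{"type":"array","items":{"type":"array","items":{"type":"number","minimum":-1,"maximum":1}}},"spin":{"type":"array","items":{"type":"number","minimum":-1,"maximum":1}},"gripper":{"type":"number"},"squeeze":{"type":"number"}},"required":["delta_pos","spin"]}

```bash
ls; mkdir -p pics
python3 - <<'E'
from bench import r
import cv2,numpy as np
for n in("scene","top"):
    s=r.snapshot(n);cv2.imwrite(f"pics/{n}0.png",s["pixels"]);print(n,s["fx"],s["fy"],s["cx"],s["cy"],np.round(s["camera_from_world"],4).tolist(),[k for k in s])
print(r.sense())
E
```

```text
pics
scene 492.62272189418445 492.62272189418445 317.6130051697111 192.62555682738153 [[-0.809, 0.5876, -0.0126, 406.3054], [-0.5134, -0.696, 0.502, 162.3233], [0.2862, 0.4126, 0.8648, -1583.4313], [0.0, 0.0, 0.0, 1.0]] ['pixels', 'fx', 'fy', 'cx', 'cy', 'camera_from_world']
top 455.14457968224167 455.14457968224167 319.9824276786608 206.01980760785327 [[-0.0246, -0.9993, -0.0283, -1.3553], [0.994, -0.0275, 0.1055, -522.366], [-0.1062, -0.0255, 0.994, -1163.5807], [0.0, 0.0, 0.0, 1.0]] ['pixels', 'fx', 'fy', 'cx', 'cy', 'camera_from_world']
{'time': 0.1, 'joint_pos': array([-7.18144711e+01,  7.51239675e+00,  8.53235857e+01,  3.10881491e-04,
        8.72617809e+01, -4.89265034e+00]), 'qd': array([ 0.04602162, -0.05643794, -0.15505206,  0.10818533,  0.05203853,
       -0.09180925]), 'joint_efforts': array([ 2.05610922e-03, -5.70951605e+01, -5.01940906e+01, -7.81453400e-05,
        8.20917747e-03, -8.99954466e-05]), 'tool_pos': array([ 235.06143072, -551.49349162,  230.32725655]), 'tcp_rot': array([-1.79902619e+02, -8.64751478e-03,  2.30781568e+01]), 'ft_force': array([0.06479379, 0.4942409 , 0.30521226]), 'wrist_torque': array([-0.0483858 ,  0.01929867, -0.01747811]), 'grip_force': 0.0, 'finger_gap': 85.20805177520948}
```

View pics/scene0.png

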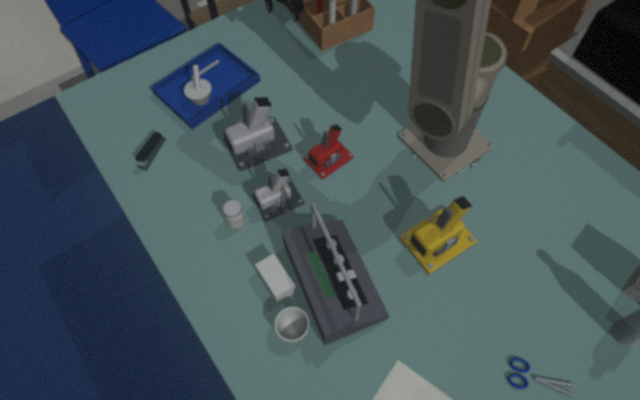

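View pics/top0.png

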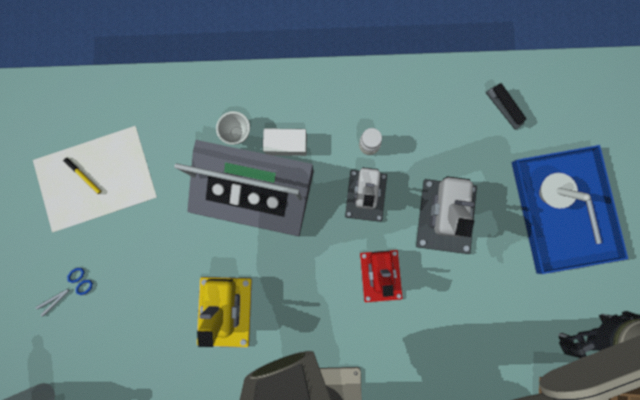

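Candidates for the scanner are the small white one (top 366,195), the large white one (447,215), the red one (381,277) and the yellow one (224,312). I choose the small white one, with the jar at (371,140) in front of it. The bar key is at top (235,194), and the round keys are at (217,189), (254,198) and (272,202).

```bash
cat > h.py <<'E'
import cv2,numpy as np
from bench import r
def ray(s,u,v):
    T=np.array(s["camera_from_world"]);R=T[:3,:3];c=-R.T@T[:3,3]
    d=R.T@np.array([(u-s["cx"])/s["fx"],-(v-s["cy"])/s["fy"],-1.]);return c,d
def onz(s,p,z):
    c,d=ray(s,*p);return (c+d*(z-c[2])/d[2])[:3]
def proj(s,P):
    q=np.array(s["camera_from_world"])@np.append(P,1);return [s["cx"]-s["fx"]*q[0]/q[2],s["cy"]+s["fy"]*q[1]/q[2]]
def blobs(m,amin,off=(0,0)):
    for c in cv2.findContours(m,cv2.RETR_EXTERNAL,cv2.CHAIN_APPROX_NONE)[0]:
        M=cv2.moments(c)
        if M["m00"]>=amin: yield (M["m10"]/M["m00"]+off[0],M["m01"]/M["m00"]+off[1],M["m00"],cv2.minAreaRect(c))
E
python3 - <<'E'
from h import *
s=r.snapshot("top");im=s["pixels"]
x0,y0=170,130
g=cv2.cvtColor(im,cv2.COLOR_BGR2GRAY)
m=(g[170:215,200:292]>130).astype(np.uint8)*255
for b in blobs(m,15,(200,170)): print("key",np.round(b[:3],1),np.round(onz(s,b[:2],90),1),b[3])
for p in [(365,140),(367,195)]: print(onz(s,p,0))
a=cv2.resize(im[145:235,170:320],None,fx=4,fy=4,interpolation=cv2.INTER_CUBIC)
b=cv2.resize(im[160:225,340:395],None,fx=5.5385,fy=5.5385,interpolation=cv2.INTER_CUBIC)[:360]
c=np.zeros((360,800,3),np.uint8);c[:,:600]=a;c[:,600:]=0
q=cv2.resize(im[160:225,335:395],(200,217),interpolation=cv2.INTER_CUBIC);c[:217,600:]=q
cv2.imwrite("pics/c1.png",c)
s2=r.snapshot("scene");i2=s2["pixels"]
cv2.imwrite("pics/c2.png",np.hstack([cv2.resize(i2[160:225,245:310],(390,390),interpolation=2),cv2.resize(i2[210:330,285:390],(394,390)[:2],interpolation=2)]))
E
```

```text
key [271.7 202.3  66.5] [528.2 103.3  90. ] ((71.5, 32.5), (9.0, 9.0), 90.0)
key [253.1 198.2  75.5] [539.8 149.8  90. ] ((53.0, 28.0), (10.0, 10.0), 90.0)
key [234.6 194.2 140.5] [551.2 196.1  90. ] ((34.615386962890625, 24.076923370361328), (8.434361457824707, 19.845558166503906), 7.125016689300537)
key [217.5 189.1  74. ] [565.3 239.2  90. ] ((17.5, 19.0), (10.0, 9.0), 90.0)
key [245.1 180.4 273.5] [585.3 169.6  90. ] ((45.61072540283203, 10.478033065795898), (93.58441162109375, 4.179727554321289), 11.9761323928833)
[ 701.75817405 -140.8239441     0.        ]
[ 551.28854733 -140.89569505    0.        ]
```

View pics/c1.png

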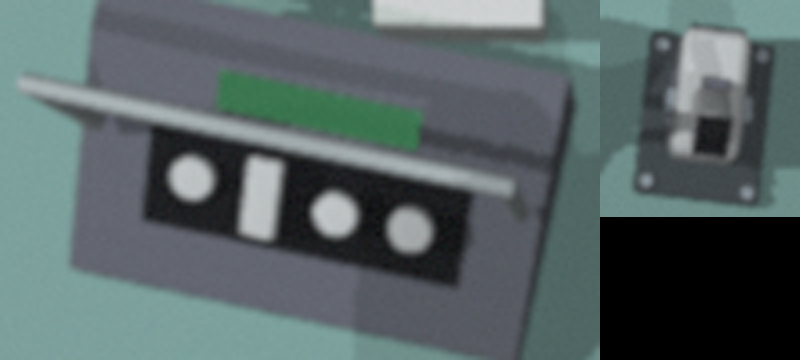

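View pics/c2.png

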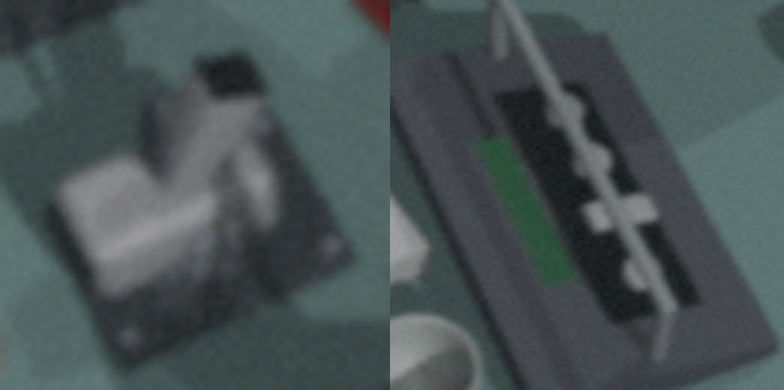

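Crops confirm it. The bar key is the second from the left (top 235,194), and the right round key (272,202) is the darker one, so probably key_a. The small white scanner has its dark butt at about (369,200), with its nose towards the jar. Next I refine the yaws, the lamp bar and the grip.

Run:
```python
from h import *
ims=[r.snapshot("top") for _ in range(6)];s=ims[0];im=np.mean([i["pixels"] for i in ims],0).astype(np.uint8)
g=cv2.cvtColor(im,cv2.COLOR_BGR2GRAY)
# lamp bar: brightness ridge per column
pts=[]
for u in range(195,290,3):
    vpred=168+(u-180)*24/117
    vs=np.arange(int(vpred)-4,int(vpred)+5);w=np.clip(g[vs,u].astype(float)-110,0,None)
    if w.sum()>0: pts.append(onz(s,(u,(w*vs).sum()/w.sum()),210)[:2])
pts=np.array(pts);k=np.polyfit(pts[:,1],pts[:,0],1);print("lamp line x=k*y+c",k,"yaw",-np.degrees(np.arctan(k[0])),"x at y=196",np.polyval(k,196))
# bar key long axis
m=(g[180:210,225:243]>130).astype(np.uint8)*255
ys,xs=np.nonzero(m);ok=(ys+180)>(168+(xs+225-180)*24/117+5)
print("key bbox",xs[ok].min()+225,xs[ok].max()+225,ys[ok].min()+180,ys[ok].max()+180,"cen",xs[ok].mean()+225,ys[ok].mean()+180)
# front console bottom edge & bolts
bp=[(353.6,173.2),(383.6,176.5),(348.8,214),(378.8,217.6)]
B=[onz(s,b,12)[:2] for b in bp];print("bolts",np.round(B,1).tolist(),"cen",np.mean(B,0),"yaw",[np.degrees(np.arctan2(*(B[i]-B[j])[::-1])) for i,j in((0,2),(1,3))],[np.degrees(np.arctan2(*(B[i]-B[j])[::-1]))-90 for i,j in((0,1),(2,3))])
m=(g[190:212,355:382]<45).astype(np.uint8)*255
for b in blobs(m,10,(355,190)): print("butt",np.round(b[:3],1),np.round(onz(s,b[:2],135.4),1),b[3])
s2=r.snapshot("scene");g2=cv2.cvtColor(s2["pixels"],cv2.COLOR_BGR2GRAY)
m=(g2[165:180,272:292]<45).astype(np.uint8)*255
for b in blobs(m,10,(272,165)): print("butt2",np.round(b[:3],1),np.round(onz(s2,b[:2],130),1))
print("jar",onz(s,(371,134),85))
print(im[195:207,362:377].mean(2).astype(int))
```

```text
lamp line x=k*y+c [2.45310932e-01 5.28999603e+02] yaw -13.783105750047458 x at y=196 577.0805459273698
key bbox 230 239 184 204 cen 234.57575757575756 194.14545454545456
bolts [[609.3, -106.4], [598.1, -185.7], [500.5, -90.2], [488.9, -168.8]] cen [ 549.19821859 -137.79016857] yaw [np.float64(-8.46508749480318), np.float64(-8.800646730976114)] [np.float64(-8.074579649309257), np.float64(-8.434692776854263)]
butt [368.4 200.3  63.5] [ 521.  -133.1  135.4] ((13.364864349365234, 10.310811042785645), (8.055550575256348, 9.699540138244629), 9.462322235107422)
butt2 [282.8 172.3  27.5] [ 520.1 -138.4  130. ]
jar [ 695.26232097 -149.77615689   85.        ]
[[117 106  77  53  52  58  60  60  60  63  66  68  84 103 109]
 [115 101  65  37  32  32  34  36  36  38  39  47  72  98 106]
 [115  98  59  34  31  33  32  31  32  30  30  43  73  99 105]
 [115  91  54  32  32  33  32  32  33  30  31  47  80 104 105]
 [126  90  50  31  32  33  33  33  32  33  32  50  86 107 103]
 [137  95  48  30  31  31  32  30  30  29  31  56  91 109 102]
 [138  91  45  30  30  29  31  28  28  30  33  59  96 110  98]
 [135  82  37  26  26  29  28  27  29  26  36  70 104 114  97]
 [131  74  33  28  25  27  27  27  28  26  44  85 116 118  96]
 [123  68  32  28  28  26  27  27  26  25  48  93 122 117  92]
 [115  71  54  51  46  42  43  40  33  32  57 100 122 111  85]
 [105  86  84  85  79  74  74  69  58  54  72 105 117  99  72]]
```

>>> step_arm:
  delta_pos:
    - [0.075,0.24,0.04]
    - [0.075,0.24,0.04]
    - [0.075,0.24,0.04]
    - [0.075,0.24,0.04]
    - [0.075,0.24,0.04]
    - [0.075,0.24,0.04]
    - [0.075,0.24,0.04]
    - [0.075,0.24,0.04]
  spin: [0.0185,0.0185,0.0185,0.0185,0.0185,0.0185,0.0185,0.0185]
  gripper: 1

```text
time: 1.55
tool_pos: [355.4, -166.5, 295.8]
tcp_rot: [179.9, -0.0, 49.8]
ft_force: [1.4, 0.9, 0.2]
finger_gap: 85.3
grip_force: 0.0
```

>>> step_arm:
  delta_pos:
    - [0.075,0.24,0]
    - [0.075,0.24,0]
    - [0.075,0.24,0]
    - [0.075,0.24,0]
    - [0.075,0.24,0]
    - [0.075,0.24,0]
    - [0.075,0.24,0]
    - [0,0,0]
  spin: [0.0185,0.0185,0.0185,0.0185,0.0185,0.0185,0.0185,0.0]

```text
time: 2.55
tool_pos: [460.2, 170.9, 294.8]
tcp_rot: [-179.9, -0.0, 73.3]
ft_force: [-0.6, -0.4, -0.8]
finger_gap: 85.6
grip_force: 0.0
```

>>> step_arm:
  delta_pos:
    - [0.045,0.226,0]
    - [0,0,-0.2]
    - [0,0,-0.2]
    - [0,0,-0.2]
    - [0,0,-0.2]
    - [0,0,-0.15]
    - [0,0,0]
    - [0,0,0]
  spin: [0.016,0,0,0,0,0,0,0]

```text
time: 3.55
tool_pos: [470.1, 213.1, 106.9]
tcp_rot: [179.9, -0.0, 75.9]
ft_force: [0.4, -0.6, 0.6]
finger_gap: 85.5
grip_force: 0.0
```

Run:
```python
from h import *
s=r.snapshot("scene");t=r.snapshot("top")
cv2.imwrite("pics/p1.png",np.hstack([cv2.resize(s["pixels"][190:340,260:410],(400,400),interpolation=2),cv2.resize(t["pixels"][130:280,170:320],(400,400),interpolation=2)]))
print(r.sense()["tool_pos"])
```

```text
[470.68203908 213.46677331 107.51662208]
```

View pics/p1.png

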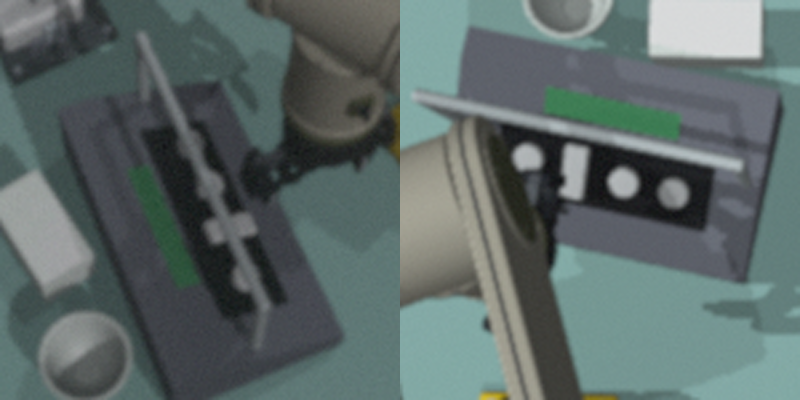

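The finger is clear of the lamp bar and sits short of the bar key. In the top crop the tip is near (559,203) and the key near (575,172). Next I slide in under the bar.

>>> step_arm:
  delta_pos:
    - [0.045,-0.007,0]
    - [0.045,-0.007,0]
    - [0.045,-0.007,-0.02]
    - [0,0,-0.04]
    - [0,0,-0.02]
    - [0,0,0]
    - [0,0,0]
  spin: [0,0,0,0,0,0,0]

```text
time: 4.53
tool_pos: [496.1, 209.1, 89.3]
tcp_rot: [-180.0, 0.0, 75.9]
ft_force: [0.1, 0.8, -0.4]
finger_gap: 85.2
grip_force: 0.0
```

Run:
```python
from h import *
s=r.snapshot("scene");t=r.snapshot("top")
cv2.imwrite("pics/p2.png",np.hstack([cv2.resize(s["pixels"][230:310,300:380],(400,400),interpolation=2),cv2.resize(t["pixels"][160:240,190:270],(400,400),interpolation=2)]))
st=r.sense();print(st["tool_pos"],st["ft_force"])
```

```text
[496.31222464 209.16445761  89.60396381] [ 0.43544732  0.1734267  -0.50259567]
```

View pics/p2.png

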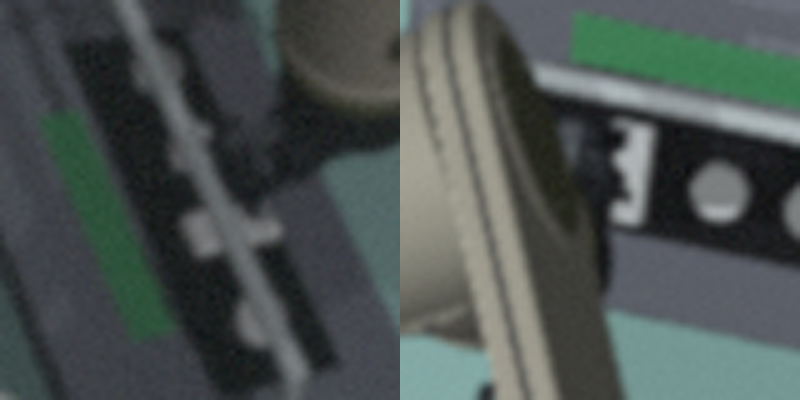

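>>> step_arm:
  delta_pos:
    - [0,0,-0.02]
    - [0,0,-0.02]
    - [0,0,-0.01]
    - [0,0,-0.01]
    - [0,0,0]
  spin: [0,0,0,0,0]

```text
time: 5.25
tool_pos: [496.1, 209.0, 77.1]
tcp_rot: [-180.0, 0.0, 75.9]
ft_force: [0.1, 0.7, 0.2]
finger_gap: 85.3
grip_force: 0.0
```

>>> step_arm:
  delta_pos:
    - [0.003,-0.001,-0.008]
    - [0.003,-0.001,-0.008]
    - [0,0,0]
  spin: [0,0,0]

```text
time: 5.62
tool_pos: [497.4, 208.6, 73.9]
tcp_rot: [-180.0, 0.0, 75.9]
ft_force: [0.3, 0.3, 0.6]
finger_gap: 85.6
grip_force: 0.0
```

>>> step_arm:
  delta_pos:
    - [0.0,0,-0.01]
    - [0.0,0,-0.01]
    - [0,0,0]
  spin: [0,0,0]

```text
time: 6.0
tool_pos: [497.2, 208.6, 69.8]
tcp_rot: [-180.0, 0.0, 75.9]
ft_force: [0.0, 0.6, 0.1]
finger_gap: 85.3
grip_force: 0.0
```

>>> step_arm:
  delta_pos:
    - [0.003,-0.001,-0.008]
    - [0,0,0]
  spin: [0,0]

```text
time: 6.25
tool_pos: [498.0, 208.4, 68.4]
tcp_rot: [-180.0, 0.0, 75.9]
ft_force: [-0.2, 0.2, -0.2]
finger_gap: 85.6
grip_force: 0.0
```

Run:
```python
from h import *
s=r.snapshot("scene");t=r.snapshot("top")
a=cv2.convertScaleAbs(s["pixels"][230:310,300:380],alpha=1.8,beta=20);b=cv2.convertScaleAbs(t["pixels"][160:240,190:270],alpha=1.8,beta=20)
cv2.imwrite("pics/p3.png",np.hstack([cv2.resize(a,(400,400),interpolation=2),cv2.resize(b,(400,400),interpolation=2)]))
st=r.sense();P=st["tool_pos"];d=np.array([.97,-.244,0])
for k in (42.5,57):
  for zz in (0,13): 
    for z in(s,t): print(k,zz,np.round(proj(z,P+d*k+[0,0,zz]),1))
for z in(s,t):print("key",np.round(proj(z,[551.2,196.1,90]),1))
```

```text
42.5 0 [350.3 276. ]
42.5 0 [235.7 200. ]
42.5 13 [350.6 274.2]
42.5 13 [234.6 199.3]
57 0 [345.2 278. ]
57 0 [237.  194.4]
57 13 [345.4 276.2]
57 13 [236.  193.8]
key [346.6 275. ]
key [234.6 194.2]
```

View pics/p3.png

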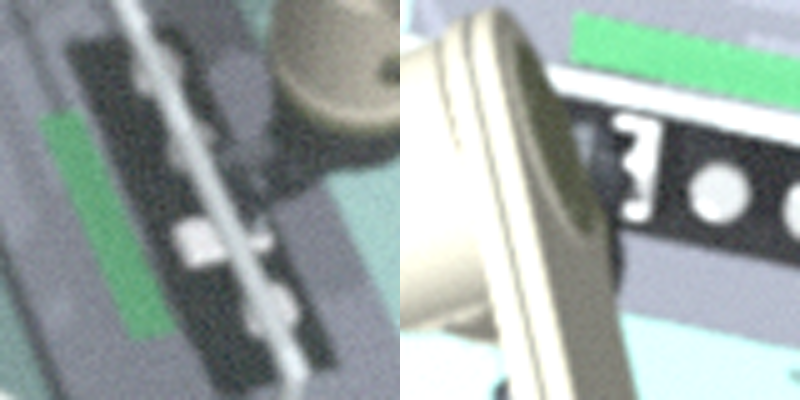

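The bar key (scene crop 215,245) seems to have sunk, and the round key at its +y side (270,305) has risen. I check that against the first picture.

Run:
```python
from h import *
s=r.snapshot("scene");g1=cv2.cvtColor(s["pixels"],cv2.COLOR_BGR2GRAY);g0=cv2.imread("pics/scene0.png",0)
for g in(g0,g1):
    m=(g[235:310,320:375]>115).astype(np.uint8)*255
    print([np.round(b[:3],1).tolist() for b in blobs(m,8,(320,235))])
a=np.vstack([g[280:300,340:365] for g in (g0,g1)])
cv2.imwrite("pics/p4.png",np.hstack([cv2.resize(cv2.convertScaleAbs(g[232:304,315:371],alpha=1.8,beta=10),(390,500),interpolation=2) for g in(g0,g1)]))
# expected scene shift for key going down 10 mm along its axis
n=np.array([-.4226*.971,.4226*.238,.906]);
for K in([551.2,196.1,90],[565.3,239.2,90]): print(np.round(np.array(proj(s,np.array(K)-10*n))-proj(s,K),2))
```

```text
[[340.4, 275.9, 18.0], [350.4, 278.7, 74.5], [339.8, 258.6, 18.5]]
[[340.2, 278.6, 13.5]]
[-1.63  1.84]
[-1.69  1.79]
```

View pics/p4.png

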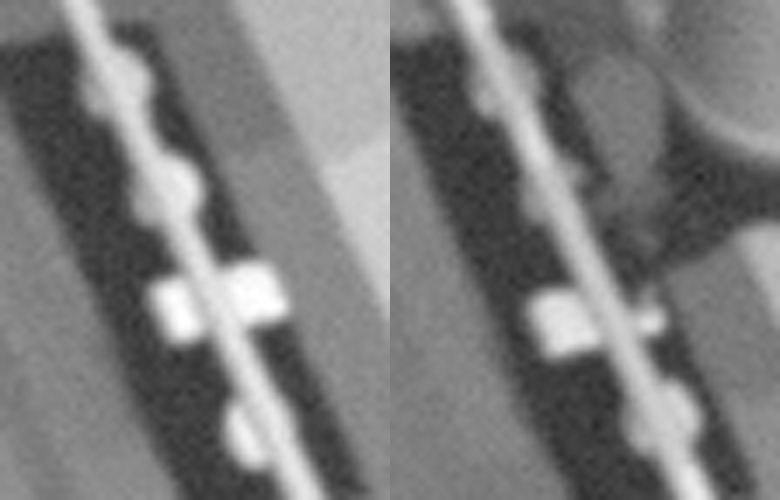

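The key is fully down (it shifted about 2 px, as expected for 10 mm) and the round key has popped up. Now I retract and go to the scanner.

>>> step_arm:
  delta_pos:
    - [0,0,0.1]
    - [0,0,0.08]
    - [-0.07,0.01,0]
    - [-0.07,0.01,0]
    - [0,0,0.2]
    - [0,0,0.25]
    - [0,0,0.25]
    - [0,0,0.2]
  spin: [0,0,0,0,0,0,0,0]

```text
time: 7.4
tool_pos: [468.9, 212.6, 285.7]
tcp_rot: [-180.0, -0.0, 75.9]
ft_force: [0.2, 0.3, -0.0]
finger_gap: 85.4
grip_force: 0.0
```

>>> step_arm:
  delta_pos:
    - [0.04,-0.21,0]
    - [0.04,-0.21,0]
    - [0.04,-0.21,0]
    - [0.04,-0.21,0]
    - [0.04,-0.21,0]
    - [0.04,-0.21,0]
    - [0.04,-0.21,0]
    - [0.04,-0.21,0]
  spin: [0.004,0.004,0.004,0.004,0.004,0.004,0.004,0.004]

```text
time: 8.4
tool_pos: [533.1, -124.0, 283.3]
tcp_rot: [-179.9, -0.0, 81.7]
ft_force: [0.1, -0.3, -0.2]
finger_gap: 85.4
grip_force: 0.0
```

>>> step_arm:
  delta_pos:
    - [0,-0.05,0]
    - [0,0,-0.1]
    - [0,0,0]
  spin: [0,0,0]

```text
time: 8.78
tool_pos: [532.4, -131.7, 261.1]
tcp_rot: [-179.7, -0.1, 81.7]
ft_force: [-0.9, 0.2, 0.1]
finger_gap: 85.4
grip_force: 0.0
```

>>> step_arm:
  delta_pos:
    - [0.012,-0.016,-0.2]
    - [0,0,-0.2]
    - [0,0,-0.1]
    - [0,0,0]
  spin: [0,0,0,0]

```text
time: 9.28
tool_pos: [535.3, -135.6, 163.0]
tcp_rot: [-179.8, -0.0, 81.7]
ft_force: [0.8, 0.2, 0.7]
finger_gap: 85.1
grip_force: 0.0
```

Run:
```python
from h import *
s=r.snapshot("scene");t=r.snapshot("top")
a=cv2.convertScaleAbs(s["pixels"][140:230,225:315],alpha=1.5,beta=20);b=cv2.convertScaleAbs(t["pixels"][145:235,320:410],alpha=1.5,beta=20)
cv2.imwrite("pics/p5.png",np.hstack([cv2.resize(a,(400,400),interpolation=2),cv2.resize(b,(400,400),interpolation=2)]))
st=r.sense();print(st["tool_pos"],st["ft_force"])
```

```text
[ 537.16190085 -136.60060494  165.99515338] [ 0.28506741 -0.54380182 -0.34398717]
```

View pics/p5.png

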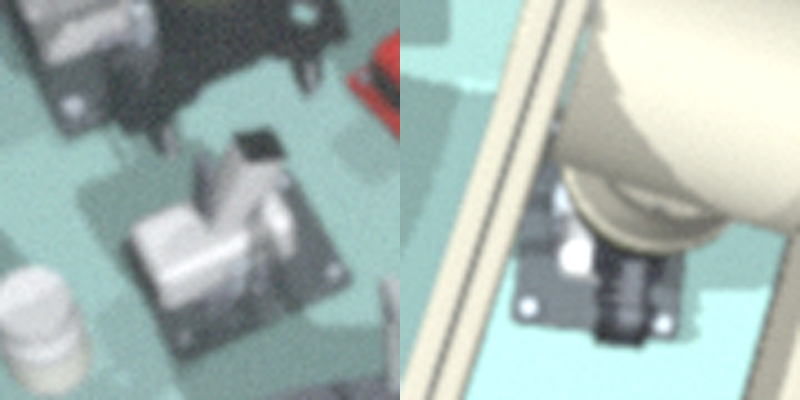

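The fingers straddle the grip (scene crop: fingers at 165,150 and 305,85, butt at 260,147). I descend and centre.

>>> step_arm:
  delta_pos:
    - [0,0,-0.05]
    - [0,0,-0.05]
    - [0,0,-0.05]
    - [0,0,-0.05]
    - [0,0,-0.05]
    - [-0.025,0.005,0]
    - [0,0,0]
  spin: [0,0,0,0,0,0,0]

```text
time: 10.25
tool_pos: [531.1, -135.7, 114.6]
tcp_rot: [-180.0, -0.0, 81.7]
ft_force: [0.3, 0.5, 0.7]
finger_gap: 85.6
grip_force: 0.0
```

>>> step_arm:
  delta_pos:
    - [0,0,0]
    - [0,0,0]
    - [0,0,0]
  spin: [0,0,0]
  gripper: -0.2
  squeeze: 25

```text
time: 10.62
tool_pos: [533.4, -136.3, 117.2]
tcp_rot: [179.7, 0.0, 81.7]
ft_force: [-0.1, 0.9, 10.5]
finger_gap: 48.6
grip_force: 25.1
```

>>> step_arm:
  delta_pos:
    - [0,0,0]
    - [0,0,0]
    - [0,0,0]
    - [0,0,0]
  spin: [0,0,0,0]

```text
time: 11.12
tool_pos: [533.5, -136.3, 117.2]
tcp_rot: [179.7, 0.0, 81.7]
ft_force: [-0.4, 1.2, 10.4]
finger_gap: 48.9
grip_force: 25.0
```

Run:
```python
from h import *
s=r.snapshot("scene")
a=cv2.convertScaleAbs(s["pixels"][140:230,225:315],alpha=1.5,beta=20)
cv2.imwrite("pics/p6.png",cv2.resize(a,(540,540),interpolation=2))
st=r.sense();print(st["tool_pos"],st["ft_force"],st["finger_gap"],st["grip_force"],st["wrist_torque"])
```

```text
[ 533.44376115 -136.30764742  117.18288414] [ 0.38384586  0.98412731 10.31835847] 48.387508693656926 24.98376196017489 [ 0.09025038 -0.25669863 -0.03019729]
```

View pics/p6.png

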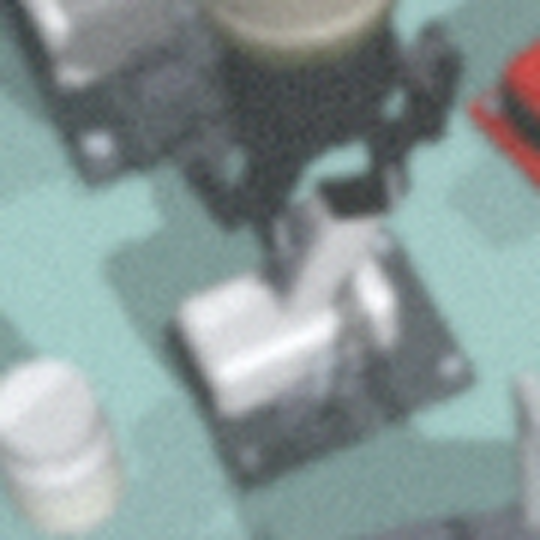

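The fingers bear on the trigger (270,235) and on the back of the butt (390,190). I squeeze a bit harder to confirm the trigger is on its stop.

>>> step_arm:
  delta_pos:
    - [0,0,0]
    - [0,0,0]
    - [0,0,0]
    - [0,0,0]
  spin: [0,0,0,0]
  squeeze: 45

```text
time: 11.68
tool_pos: [533.3, -136.3, 117.4]
tcp_rot: [179.7, 0.0, 81.7]
ft_force: [-2.0, 1.4, 12.4]
finger_gap: 47.3
grip_force: 43.8
```

>>> step_arm:
  delta_pos:
    - [0,0,0]
    - [0,0,0]
    - [0,0,0]
    - [0,0,0]
  spin: [0,0,0,0]
  squeeze: 65

```text
time: 12.18
tool_pos: [533.2, -136.3, 117.6]
tcp_rot: [179.8, 0.0, 81.7]
ft_force: [-3.9, 1.4, 15.6]
finger_gap: 46.7
grip_force: 63.0
```

The gap barely changes with force, so the trigger is on its stop. I release and leave.

>>> step_arm:
  delta_pos:
    - [0,0,0]
    - [0,0,0]
    - [0,0,0]
    - [0.01,0,0]
    - [0,0,0.1]
    - [0,0,0.2]
    - [0,0,0.25]
    - [0,0,0.2]
  spin: [0,0,0,0,0,0,0,0]
  gripper: 1

```text
time: 13.18
tool_pos: [533.8, -135.9, 268.5]
tcp_rot: [179.8, 0.0, 81.7]
ft_force: [1.2, 0.0, -1.0]
finger_gap: 85.5
grip_force: 0.0
```

>>> step_arm:
  delta_pos:
    - [-0.2,0,0.1]
    - [-0.2,0,0]
    - [-0.2,0,0]
    - [0,0,0]
    - [0,0,0]
    - [0,0,0]
  spin: [0,0,0,0,0,0]

```text
time: 13.92
tool_pos: [414.1, -135.8, 285.0]
tcp_rot: [180.0, 0.0, 81.7]
ft_force: [0.8, -0.7, -1.0]
finger_gap: 85.2
grip_force: 0.0
```

Run:
```python
from h import *
s=r.snapshot("scene");g1=cv2.cvtColor(s["pixels"],cv2.COLOR_BGR2GRAY);g0=cv2.imread("pics/scene0.png",0)
cv2.imwrite("pics/p7.png",np.hstack([cv2.resize(cv2.convertScaleAbs(g[160:345,220:360],alpha=1.5,beta=10),(400,529),interpolation=2) for g in(g0,g1)]))
```

```text
(no output)
```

View pics/p7.png

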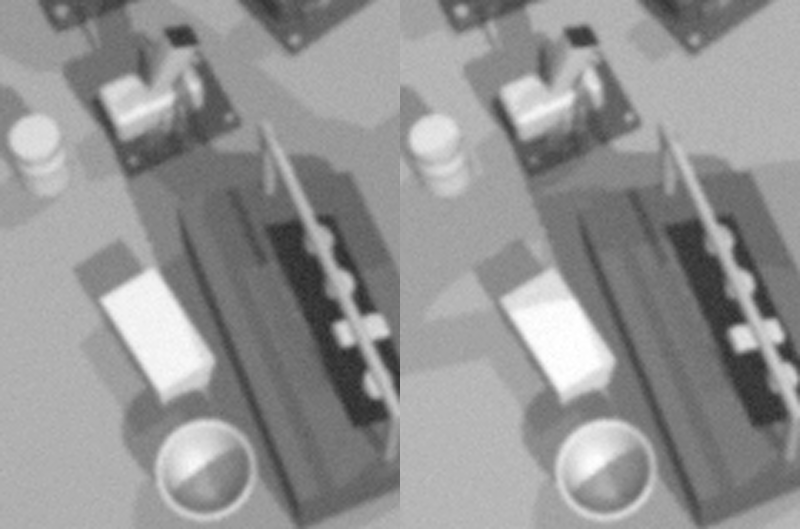

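Before and after side by side, the jar (35,140), carton and mortar have not moved. The bar key stays down, the round key is up and the trigger is released.

```bash
python3 -c "
from bench import r
print(r.hand_in())"
```

```text
the job is handed in; nothing more can be done
None
```

The job is handed in, with no verdict returned: in the last picture the bar key is down, the round key that was down is up, the trigger (squeezed to its stop for over a second) is released, and the jar, mortar and carton have not moved.

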